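# Build the filter tower and pack the dust cover away

### The job

Get the air-sampling filter holder on its stand ready for use: unlock the dust cover with a quarter turn counter-clockwise and take it off, stack all the filter stages that are on the bench on the stand, in any order, and the inlet with the nozzle on top, each pushed fully home and locked with a quarter turn clockwise to its stop. Put the dust cover the right way up in the open storage case and swing the case's lid shut, pressing its front edge down until the tab snaps under the rim and holds. Leave the other things on the bench where they are.

Things in the scene. Friction and masses are not known exactly. Their poses are not given: they have to be found in the camera images.
- base: Filter stand, fixed to the bench (sizes in mm): steel foot plate 120 x 120 x 14 and an eight-sided dark metal pedestal, 60 over opposite flats (flats square to own x, y and both diagonals), up to a flat shoulder 50 above the bench. An outlet barb points along own +y, 30 above the bench, to 61 from the axis. Origin: on the tower axis at bench level; z up.
- base_lugs (a point): Centre of the top of the stand's boss, 62 above the bench. Boss: round steel, diameter 31, 12 tall above the shoulder; its upper 5.5 carries a bar of two lugs, 46 long along own x, 16 wide. Each filter stage has the same boss and lugs (along its own x) on its top.
- cover: White plastic dust cover, 0.12 kg, locked on the stand at the start (origin 50 above the bench, x axis parallel to the stand's). Eight-sided, 60 over opposite flats (65 over corners), flats square to own x, y and diagonals, flats 34 tall, 37 in all. Grip it by any two opposite flats. Origin: on its axis in the plane of the lower rim; z up. A half turn makes no difference.
- cover_socket (a point): Centre of the cover's socket mouth (= its origin). Stages and inlet have the same socket: 14 deep, two ledges 5 thick at the mouth on own +x and -x leave 35 between. Lugs enter only along own y (25 deg off still goes), i.e. the part's x square to the x below; then a quarter turn clockwise from above, to a stop, makes the x axes parallel and locks. Play 2 sideways, 1.5 in height.
- stage1: Dark metal filter stage, 0.18 kg; two to four of the four are present, all alike, standing on the rim on the bench. Eight-sided, 60 over opposite flats like the cover; body 42 tall, boss with lug bar on top, 54 in all; socket beneath. Origin: on its axis in the plane of the lower rim; z up. Home, the rim lies on the shoulder below: each stage adds 42; resting on lugs it stands 7 or more too high.
- stage2: Filter stage exactly like stage1 (eight-sided, 60 over flats, body 42, 54 tall in all, lugs along own x, origin at the lower rim); may be absent.
- stage3: Filter stage exactly like stage1 (eight-sided, 60 over flats, body 42, 54 tall in all, lugs along own x, origin at the lower rim); may be absent.
- stage4: Filter stage exactly like stage1 (eight-sided, 60 over flats, body 42, 54 tall in all, lugs along own x, origin at the lower rim); may be absent.
- inlet: Dark metal inlet, 0.16 kg, standing on its rim on the bench. Eight-sided, 60 over opposite flats like the cover; body 30 tall, on top a steel cone and a hose nozzle 20 in diameter, 54 tall in all. Same socket beneath; no lugs on top: it is the last part. Origin: on its axis in the plane of the lower rim; z up.
- case: Storage case of clear plastic, fixed to the bench, open on top: 140 (own x) x 170 (own y) x 60 tall, walls 4 thick, floor 6 above the bench. Origin: centre of its underside; z up. The lid is hinged along the top of the +x wall (away from the robot); its tab closes on the middle of the -x wall.
- lid (a joint): Angle of the case's blue lid, rad: 0 shut, 1.57 upright, 1.95 the stop, leaning back. Stiff sprung hinge: friction holds it about where it is left when far open, but from nearly shut it springs up to about 0.35 rad unless the tab has snapped. A few N on its back swing it; at about 0.06 rad the tab meets the rim, and some 6 N down on the front edge snap it home; then it stays under 0.03.
- lid_hinge (a point): Middle of the lid's hinge line, 60 above the bench. The lid is a flat plate, 140 from hinge line to front edge, 176 wide, 4 thick, underside in the hinge plane; the spring tab, 40 wide, hangs 16 down from the middle of the front edge.
- lid_front (a point): On the outer face of the lid, in the middle, 12 back from the front edge, 128 from the hinge line: where to press.
- rack: Orange tube rack with tubes, 85 x 215 x 45 (60 with the tubes), a bystander. Origin: centre of its underside.
- tipbox: Pipette tip box, 85 x 125 x 65, a bystander. Origin: centre of its underside.
- bottle: Glass bottle with a blue cap, 64 in diameter, 130 tall, a bystander. Origin: centre of its underside.
- coolblock: Grey cooling block, 100 x 140 x 37, a bystander. Origin: centre of its underside.
Things that resemble listed ones, but are neither listed nor needed, are in the scene too. What is shaped like the stage3 but blue or purple is not meant.

How it is judged:
By the outcome, as a careful person would: the job done as asked, in the order asked, and still so for the second after the job is handed in, with the robot touching nothing.
Of stage1, stage2, stage3, stage4 only 2 to 4 are there at a start; the rules pass over those that are not, and their reading is None.
At some moment in a run one of stage1, stage2, stage3, stage4, inlet may be knocked a few centimetres aside while the robot is not near it.
It also fails if it takes over 210 s, if anything falls off the work surface, if the arm or the gripper's body presses on something with over 40 N, if the wrist force passes 120 N, or if a joint passes its speed limit or range.

### The arm

A 6-joint arm with a two-finger parallel gripper is mounted at the origin on the work surface. World frame = base frame: x ahead of the robot, y to its left, z up, the work surface at z = 0. Lengths are in mm, angles in rad, forces in N, time in s.
With the tool pointing down it reaches from about 400 to 825 mm from the base axis. Payload 7 kg.
Tool frame: the origin (TCP) lies midway between the tips of the shut fingers; the grasp point (between the pads) lies 19 mm behind it (grasp_offset is the distance from the TCP to the grasp point, in mm); z points along the fingers, y is the line along which they close (so a half turn about z gives the same grasp; the last joint's range is limited). The gripper opens to 88 mm and grips with 3 to 60 N. Pads are 19 mm wide; open, the fingers measure 130 mm over their backs; the gripper's body (78 mm by 193 mm) begins 47 mm behind the grasp point.
Start: joints at [1.409, 0.359, 0.012, 0, -1.224, -0.288], TCP at [293.485, 607.834, 226.561] pointing down, gripper open.
Joint ranges: [-3.07, 3.07], [-1.43, 2.12], [-1.02, 1.25], [-3.03, 1.67], [-3.05, -0], [-3.03, 3.03]. Speed limits (rad/s): [2.39, 2.39, 3.01, 3.14, 3.14, 3.14].

### API

Orientations are given as a 3x3 rotation matrix whose columns are the frame's x, y, z axes.
In Python, from workcell import * gives the robot as it stands. Calls block until the motion is done:
- move_ptp(position, orientation): joint-space move of the TCP to a pose.
- move_linear(position, vel=150, rot=None, until_force=None): straight line of the TCP; rot=None keeps the orientation; vel is the mean speed in mm/s. With until_force (N) it stops when the force on the tool has changed by that much, and returns True; else False.
- move_j(angles): joint-space move.
- grip(opening, grip_force=None): finger opening in mm; grip_force is the grip in N (None keeps the last); returns when the fingers have stopped.
- sleep(seconds).
- solve_ik(position, orientation): joint angles nearest the present ones, or None.
- read_camera(name): name is "scene" or "top"; returns a dict with "pixels" (384x512x3 uint8, red, green, blue), "range_z" (384x512 float32, mm along the optical axis (not along the pixel's ray), 0 where there is no reading), "mtx" (3x3 intrinsics, pixels), "k1" (the pictures are not rectified: a ray, as slopes to the right and down, at radius r is drawn at 1 + k1 r^2 times it, then the intrinsics apply), "origin" and "rotation" of the camera in the world. Camera axes: x right, y up, looking along -z (the intrinsics and any distortion apply to the point x, -y, -z); pixel columns grow to the right and rows downward; lengths in mm; the calibration is good to about 2 mm. A picture is of the moment at which its call begins.
A pose or a line that the arm cannot do raises Unreachable and nothing moves.
- job_done(): hands the job in; it is judged then, once.
Trained networks look in the newest picture that a camera, given by its name, has taken for a name from the list of things; names that differ only in an ending like _2 or _b are one class to them, and where a whole thing is asked for, a point or a joint stands for the part that bears it (a point fixed in the world has none). Each returns a list of dicts, best first, with "p" (0 to 1); they miss things now and then, are a little off and sometimes report something else, mostly with a low value. They report only what shows in the picture. A call takes as long as a camera call. They do not tell look-alikes from the thing itself.
- cut_out(camera, thing): "pixels" (384x512 bool, what is visible of it) and "uv" ([column, row] in pixels, amid what is visible of it).
Readings, each from a call of its own:
- current_clock(): time.
- current_joints(): joint angles.
- current_dq(): joint speeds.
- current_joint_efforts(): joint torques, N m.
- current_tool_pos(): TCP position.
- current_tcp_rot(): TCP orientation.
- current_wrist_force(): force on the tool from outside, world axes, zero at the start.
- current_ft_torque(): the same for the moment, N m.
- current_opening(): finger opening in mm.
- current_grasp_force(): force on a finger pad.
Only numpy, scipy, OpenCV 4.12 (cv2) and the standard library are available. Lean on these libraries where they do the work, as an engineer would, in place of code of your own. Each camera call takes 0.05 s, during which the arm holds its last target. There are 200 camera calls.

## Working session

There is one attempt and no reset: what is moved stays moved. The work goes in short steps, each a Python script; the robot and the scene stay as the last script left them, time stands still between calls to the robot, and variables do not carry over. Pictures are saved under pics/ and viewed, at most 14 in all, crops included, and the job is handed in when it is done.

```bash
mkdir -p pics; ls; python3 - <<'E'
from workcell import *
import cv2,numpy as np
for n in("scene","top"):
    c=read_camera(n); cv2.imwrite(f"pics/{n}0.png",cv2.resize(c["pixels"][:,:,::-1],(800,600),interpolation=cv2.INTER_CUBIC))
    print(n,c["mtx"].tolist(),c["k1"],c["origin"],np.round(c["rotation"],3).tolist())
    for t in("base","cover","stage1","inlet","case","lid"):
        print(t,[(np.round(d["uv"]).tolist(),round(d["p"],2),int(d["pixels"].sum())) for d in cut_out(n,t)])
print(current_clock())
E
```

```text
pics
scene [[489.5781210628252, 0.0, 261.2379267369433], [0.0, 489.5781210628252, 197.57866845910428], [0.0, 0.0, 1.0]] -0.009336159517558715 [ 925.41739434 -454.24811022  986.65467054] [[0.809, -0.504, 0.303], [0.588, 0.693, -0.418], [0.001, 0.516, 0.857]]
base [([146.0, 276.0], 0.85, 2224)]
cover [([135.0, 253.0], 0.77, 880)]
stage1 [([362.0, 236.0], 0.95, 884), ([224.0, 273.0], 0.84, 814), ([228.0, 151.0], 0.79, 645), ([266.0, 174.0], 0.79, 693), ([293.0, 206.0], 0.65, 719), ([265.0, 248.0], 0.57, 861), ([233.0, 218.0], 0.56, 765), ([298.0, 288.0], 0.16, 4445)]
inlet [([178.0, 196.0], 0.77, 633)]
case [([298.0, 119.0], 0.87, 4563)]
lid [([326.0, 105.0], 0.69, 968)]
top [[471.12291090671, 0.0, 253.05040765522617], [0.0, 471.12291090671, 186.51211641760327], [0.0, 0.0, 1.0]] 0.003968935325032733 [ 335.12291067   11.29190093 1324.17381056] [[-0.018, 0.977, -0.211], [-1.0, -0.019, -0.002], [-0.006, 0.211, 0.978]]
base [([350.0, 239.0], 0.73, 1479)]
cover [([361.0, 232.0], 0.63, 490)]
stage1 [([276.0, 201.0], 0.91, 429), ([322.0, 182.0], 0.88, 436), ([234.0, 247.0], 0.86, 481), ([229.0, 210.0], 0.82, 416), ([235.0, 115.0], 0.72, 415), ([287.0, 169.0], 0.67, 434), ([240.0, 171.0], 0.65, 429)]
inlet [([293.0, 252.0], 0.83, 402)]
case [([171.0, 207.0], 0.84, 4737)]
lid [([159.0, 186.0], 0.65, 1310)]
0.7
```

View pics/scene0.png

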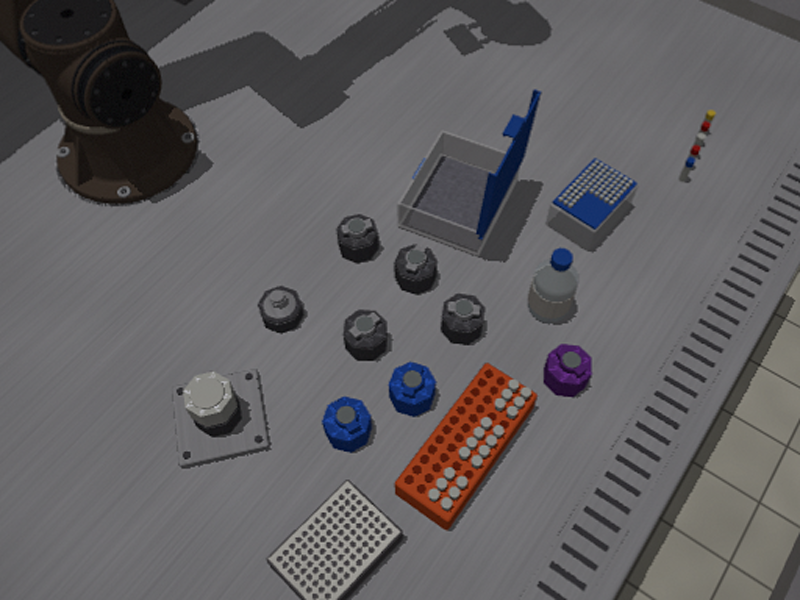

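View pics/top0.png

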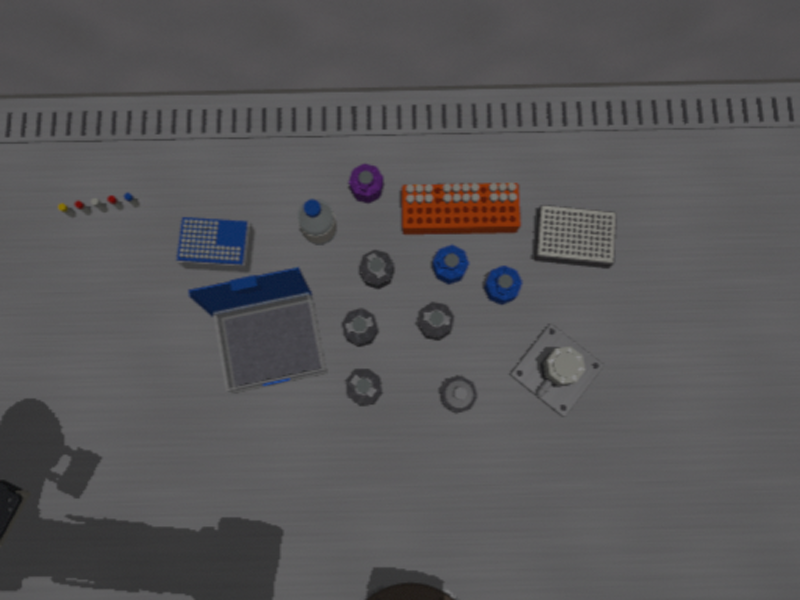

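The stand carries the white cover at top (361,232). There are four dark stages at (241,172), (230,209), (278,205) and (233,248), and the inlet is at (293,252). The blue ones at (288,169) and (322,182) and the purple one at (235,117) are decoys by colour. The case with its open lid is at (171,207).

```bash
cat > h.py <<'E'
from workcell import *
import numpy as np, cv2
from scipy.optimize import minimize
def cloud(c):
    K=c["mtx"];v,u=np.mgrid[:384,:512]
    a=np.stack([(u-K[0,2])/K[0,0],(v-K[1,2])/K[1,1]],-1)
    s=a.copy()
    for _ in range(5): s=a/(1+c["k1"]*(s**2).sum(-1,keepdims=True))
    z=c["range_z"].astype(float)
    p=np.stack([s[...,0]*z,-s[...,1]*z,-z],-1)@np.array(c["rotation"]).T+c["origin"]
    p[z<=0]=np.nan
    return p
def project(c,P):
    q=(np.asarray(P,float)-c["origin"])@np.array(c["rotation"])
    s=np.stack([q[:,0],-q[:,1]],1)/(-q[:,2:])
    s=s*(1+c["k1"]*(s**2).sum(1,keepdims=True))
    K=c["mtx"];return s*[K[0,0],K[1,1]]+[K[0,2],K[1,2]]
def prism(x,y,yaw,z0,h):
    a=yaw+np.pi/8+np.arange(8)*np.pi/4;R=30/np.cos(np.pi/8)
    return np.array([[x+R*np.cos(t),y+R*np.sin(t),z] for t in a for z in(z0,z0+h)])
def measure(obs,x,y,z0=0,body=42,r=45,parts=None):
    """obs: list of (cam, mask). silhouette fit of body + top points for xy; returns x,y"""
    def cost(p):
        e=0
        for c,m in obs:
            P=prism(p[0],p[1],0,z0,body)
            if parts is not None: P=np.vstack([P,parts+[p[0],p[1],z0]])
            hull=cv2.convexHull(project(c,P).astype(np.float32))[:,0]
            img=np.zeros((384,512),np.uint8);cv2.fillConvexPoly(img,np.round(hull*16).astype(np.int32),1,shift=4)
            i=img>0; e-=(i&m).sum()/(i|m).sum()
        return e
    s=minimize(cost,[x,y],method="Nelder-Mead",options=dict(initial_simplex=[[x,y],[x+8,y],[x,y+8]]))
    return s.x,-s.fun/len(obs)
E
cat > m.py <<'E'
from h import *
cams={n:read_camera(n) for n in("top","scene")};cl={n:cloud(c) for n,c in cams.items()}
def near(n,thing):
    out=[]
    for d in cut_out(n,thing):
        p=cl[n][d["pixels"]]; p=p[~np.isnan(p[:,0])]
        out.append((np.median(p,0),d["pixels"],p,d["p"],np.median(cams[n]["pixels"][d["pixels"]],0)))
    return out
tw=np.linspace(0,6.28,24)
ring=lambda r,z:np.array([[r*np.cos(t),r*np.sin(t),z] for t in tw])
for thing,body,parts,z0 in(("stage1",42,ring(17,54),0),("inlet",30,ring(10,54),0),("cover",34,ring(26,37),50)):
    T=near("top",thing);S=near("scene",thing)
    for a in T:
        b=[s for s in S if np.hypot(*(s[0]-a[0])[:2])<35]
        col=a[4]; 
        obs=[(cams["top"],a[1])]+[(cams["scene"],s[1]) for s in b[:1]]
        xy,iou=measure(obs,*a[0][:2],z0,body,parts=parts)
        line=[]
        for n in cams:
            p=cl[n].reshape(-1,3);dd=np.hypot(p[:,0]-xy[0],p[:,1]-xy[1])
            if thing=="stage1":
                q=p[(dd<28)&(p[:,2]>47.5)&(p[:,2]<60)]
                w,V=np.linalg.eigh(np.cov(q[:,:2].T)); line+=[len(q),np.round(q.mean(0),1).tolist(),round(float(np.sqrt(w[1]/w[0])),2),round(float(np.degrees(np.arctan2(V[1,1],V[0,1]))%180),1)]
            else:
                q=p[(dd<30)&(p[:,2]>z0+body-4)];line+=[len(q),np.round(q.mean(0),1).tolist()]
        print(thing,np.round(xy,1),round(iou,2),"rgb",col,"p",round(a[3],2),len(b),*line)
for n in cams:
    for th in("base","lid","case","rack","tipbox","bottle"):
        for m,mask,p,pr,_ in near(n,th)[:1]:
            print(n,th,np.round(m),round(pr,2),np.round(np.percentile(p,[2,50,98],axis=0)).tolist())
            if th=="base":
                q=p[(p[:,2]>10)&(p[:,2]<18)][:,:2].astype(np.float32);r=cv2.minAreaRect(q);print(" plate",r)
                q=p[(p[:,2]>22)&(p[:,2]<40)];o=np.array(r[0]);q=q[np.hypot(*(q[:,:2]-o).T)>38];print(" barb",len(q),q.mean(0)-[*o,0] if len(q) else 0)
            if th=="lid":
                c=np.median(p,0);w=np.linalg.svd(p[np.abs(p-c).max(1)<120]-c)[2];print(" normal",w[2])
print(current_clock())
E
python3 m.py
```

```text
stage1 [551.7  79.8] 0.92 rgb [58. 57. 60.] p 0.94 1 141 [550.9, 78.1, 54.4] 1.54 103.5 170 [553.2, 78.6, 55.2] 1.63 106.1
stage1 [ 625.2 -179.5] 0.9 rgb [20. 50. 98.] p 0.92 1 130 [623.8, -180.2, 54.8] 1.59 157.8 238 [625.6, -179.9, 55.0] 1.66 155.2
stage1 [659.4  48.1] 0.91 rgb [55. 54. 57.] p 0.91 1 131 [657.4, 47.2, 54.2] 1.38 30.9 201 [659.7, 46.8, 54.9] 1.44 28.3
stage1 [664.6 -85.7] 0.93 rgb [20. 50. 99.] p 0.81 1 136 [664.3, -87.2, 54.6] 1.46 107.0 216 [665.8, -86.7, 54.9] 1.66 108.0
stage1 [444.9  73.4] 0.92 rgb [58. 58. 60.] p 0.78 1 147 [444.8, 71.6, 54.7] 1.4 56.1 167 [447.2, 72.3, 55.0] 1.53 49.2
stage1 [560.5 -56.8] 0.93 rgb [56. 55. 58.] p 0.75 1 144 [559.6, -57.3, 54.2] 1.56 76.9 198 [562.1, -56.7, 55.1] 1.58 77.7
stage1 [824.5  64.4] 0.94 rgb [66. 32. 80.] p 0.62 1 124 [823.2, 63.8, 54.7] 1.65 165.1 224 [824.7, 64.4, 55.1] 1.56 162.9
stage1 [ 476.5 -281.8] 0.94 rgb [119. 119. 113.] p 0.38 0 0 [nan, nan, nan] nan nan 60 [489.8, -289.5, 53.8] 3.8 39.2
inlet [428.9 -92.2] 0.92 rgb [80.  79.  80.5] p 0.9 1 365 [428.4, -92.5, 35.8] 460 [432.3, -94.6, 36.7]
inlet [562.4 -5
[... 1779 characters left out ...]
5.0, 69.0]]
scene bottle [750. 137.  84.] 0.96 [[717.0, 123.0, 9.0], [750.0, 137.0, 84.0], [775.0, 167.0, 133.0]]
1.7
  avg = a.mean(axis, **keepdims_kw)
  ret = um.true_divide(
m.py:23: RuntimeWarning: Degrees of freedom <= 0 for slice
  w,V=np.linalg.eigh(np.cov(q[:,:2].T)); line+=[len(q),np.round(q.mean(0),1).tolist(),round(float(np.sqrt(w[1]/w[0])),2),round(float(np.degrees(np.arctan2(V[1,1],V[0,1]))%180),1)]
  c *= np.true_divide(1, fact)
  c *= np.true_divide(1, fact)
m.py:23: RuntimeWarning: Mean of empty slice.
  w,V=np.linalg.eigh(np.cov(q[:,:2].T)); line+=[len(q),np.round(q.mean(0),1).tolist(),round(float(np.sqrt(w[1]/w[0])),2),round(float(np.degrees(np.arctan2(V[1,1],V[0,1]))%180),1)]
```

```bash
cat >> h.py <<'E'
def Rg(g):
    g=np.radians(g);c,s=np.cos(g),np.sin(g)
    return np.array([[-s,c,0],[c,s,0],[0,0,-1.]])
def ik(x,y,z,g):
    return solve_ik([x,y,z],Rg(g))
ST=np.array([471.,-270.7]);SY=49.7
E
python3 - <<'E'
from h import *
c=read_camera("scene");cv2.imwrite("pics/crop1.png",cv2.resize(c["pixels"][125:245,155:315,::-1],(800,600),interpolation=cv2.INTER_CUBIC))
# case frame from lid + floor points
for n in("top","scene"):
    c=read_camera(n) if n=="top" else c
    cut=cut_out(n,"lid")[0]["pixels"];p=cloud(c)[cut];p=p[~np.isnan(p[:,0])]
    best=None
    th=10.7
    for _ in range(3):
        e=np.array([np.cos(np.radians(th)),np.sin(np.radians(th))]);f=np.array([-e[1],e[0]])
        a=p[:,:2]@e;b=p[:,:2]@f
        m=np.abs(a-np.median(a))<15
        A=np.c_[b[m],p[m,2]-60,np.ones(m.sum())];k=np.linalg.lstsq(A,a[m],rcond=None)[0];th-=np.degrees(np.arctan(k[0]))
    print(n,"yaw",th,"hinge a",k[2],"slope",k[1],"b range",np.percentile(b[m],[0.5,99.5]),"z",np.percentile(p[m,2],[.5,99.5]))
    P=cloud(c).reshape(-1,3);q=np.c_[P[:,:2]@e,P[:,:2]@f,P[:,2]]
    s=q[(np.abs(q[:,2]-60)<3)&(q[:,0]<k[2]-10)&(q[:,0]>k[2]-170)&(np.abs(q[:,1]-b.mean())<120)]
    print(" rim",len(s),np.percentile(s,[1,50,99],axis=0).round(1).tolist() if len(s) else 0)
    s=q[(np.abs(q[:,2]-6)<3)&(q[:,0]<k[2]-4)&(q[:,0]>k[2]-170)&(np.abs(q[:,1]-b.mean())<85)]
# IK check of q6 at stand
for g in range(-180,180,45):
    q=ik(*ST,80,SY+g);print(round(SY+g),None if q is None else np.round(q,2).tolist())
E
```

```text
top yaw 5.630928733801342 hinge a 554.3715547863377 slope 0.22561706685070249 b range [-23.67934192  38.5409422 ] z [-0.76091482 60.15305001]
 rim 78 [[435.5, -1.9, 57.0], [486.7, 78.6, 59.0], [543.9, 123.9, 62.8]]
scene yaw 44.37037046181896 hinge a 469.3047764575972 slope -0.14090923223199958 b range [-746.81286327 -619.03407078] z [-6.04571472 46.87240253]
 rim 0 0
-130 [-0.16, 0.29, -0.47, 0.0, -0.82, 1.03]
-85 [-0.16, 0.29, -0.47, 0.0, -0.82, 1.81]
-40 [-0.16, 0.29, -0.47, 0.0, -0.82, 2.6]
5 [-0.16, 0.29, -0.47, 0.0, -0.82, -2.9]
50 [-0.16, 0.29, -0.47, 0.0, -0.82, -2.11]
95 [-0.16, 0.29, -0.47, 0.0, -0.82, -1.33]
140 [-0.16, 0.29, -0.47, 0.0, -0.82, -0.54]
185 [-0.16, 0.29, -0.47, 0.0, -0.82, 0.24]
```

View pics/crop1.png

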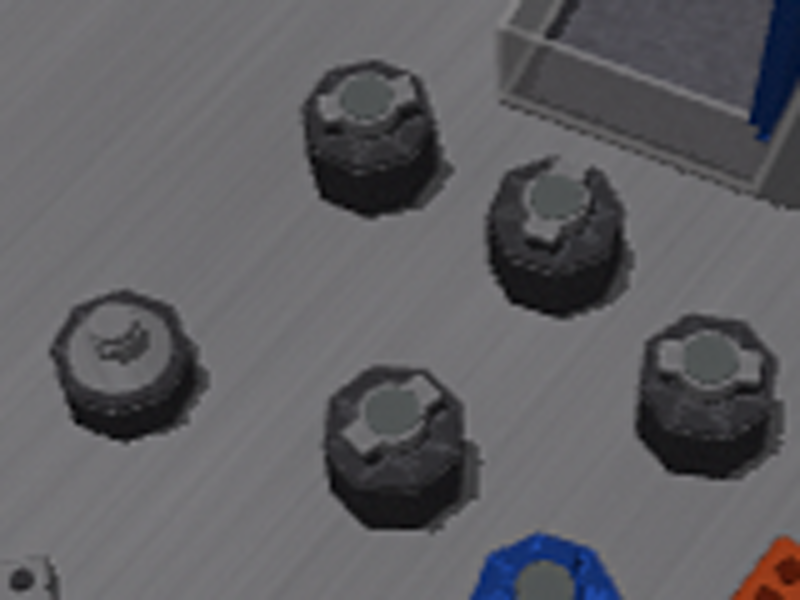

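Crop: the four dark stages are at (370,137), (557,237), (707,395) and (395,447), and the inlet with its nozzle is at (125,365). All fit the description. The blue one at the bottom edge does not. Next is the cover.

```bash
cat >> h.py <<'E'
def blue_lid(n="top"):
    c=read_camera(n);P=cloud(c);px=c["pixels"].astype(int)
    m=(px[...,2]>px[...,0]+35)&(px[...,2]>px[...,1]+20)&(P[...,0]>400)&(P[...,0]<660)&(P[...,1]>130)&(P[...,1]<360)&(P[...,2]>62)
    return P[m]
def case_pose():
    for n in("top","scene"):
        p=blue_lid(n)
        if len(p)<200: print(n,"few",len(p));continue
        th=10.7
        for _ in range(4):
            e=np.array([np.cos(np.radians(th)),np.sin(np.radians(th))]);f=np.array([-e[1],e[0]])
            a=p[:,:2]@e;b=p[:,:2]@f
            m=np.abs(a-np.median(a))<9
            k=np.linalg.lstsq(np.c_[b[m],p[m,2]-60,np.ones(m.sum())],a[m],rcond=None)[0];k[2]+=k[0]*b[m].mean();th-=np.degrees(np.arctan(k[0]))
        print(n,len(p),"yaw",th,"a@z60",k[2],"slope",k[1],"b",np.percentile(b[m],[.5,99.5]),"z",np.percentile(p[m,2],[.5,99.5]))
E
python3 - <<'E'
from h import *
case_pose()
p=np.array(current_tool_pos());move_linear([p[0],p[1],300])
grip(84,25)
g=SY+45
t=current_clock()
move_ptp([*ST,200],Rg(g));print("ptp",current_clock()-t,current_joints())
t=current_clock();move_linear([*ST,54],vel=150);print("lin",current_clock()-t)
t=current_clock();grip(50,25);print("grip",current_clock()-t,current_opening(),current_grasp_force(),current_wrist_force(),current_ft_torque())
t=current_clock()
q=np.array(current_joints());q[5]+=np.pi/2;move_j(q.tolist());print("turn",current_clock()-t,current_wrist_force(),current_ft_torque())
r=move_linear([*ST,66],vel=30,until_force=12);print("stuck?",r,current_tool_pos(),current_wrist_force(),current_opening())
print(current_clock())
E
```

```text
top 1156 yaw 11.119868108849479 a@z60 631.2107738228125 slope 0.03606267939047836 b [ 43.39740908 215.96227711] z [ 67.98328603 212.72947687]
scene 967 yaw 10.133182424058546 a@z60 633.4987779604131 slope 0.022100627986002763 b [ 52.06061544 230.24248298] z [ 70.44123681 212.94675989]
ptp 3.1584000000000003 [-1.59811696e-01  1.62516012e-01 -3.18265055e-01  3.55476843e-05
 -1.08988646e+00 -1.32785871e+00]
lin 1.125
grip 0.5249999999999995 60.386071818879444 24.87478494644165 [-0.77627058  1.96933103  3.99008856] [ 0.31142406  0.17696594 -0.05710214]
turn 1.4000000000000012 [1.31375221 0.09600692 1.23935199] [ 0.2352603  -0.23584837  0.00857634]
stuck? False [ 471.00066612 -270.69216664   66.13324525] [ 1.03107209 -0.48856021 -1.42898941] 60.0910731372229
9.725
```

```bash
cat >> h.py <<'E'
CY=10.6;_e=np.array([np.cos(np.radians(CY)),np.sin(np.radians(CY))]);_f=np.array([-_e[1],_e[0]])
def C(a,b): return np.array([526.5,236.4])+a*_e+b*_f   # case frame -> world xy
E
python3 - <<'E'
from h import *
move_linear([*ST,230],vel=300)
t=C(-18,0)
move_ptp([*t,230],Rg(CY+90));print(current_joints())
move_linear([*t,40],vel=200)
r=move_linear([*t,4],vel=40,until_force=6);print("touch",r,current_tool_pos())
grip(72);p=current_tool_pos()
move_linear([p[0],p[1],p[2]+60],vel=100);move_linear([*t,250],vel=300)
move_ptp([430,-20,300],Rg(SY+90))
print(current_clock())
for n in("top","scene"):
    c=read_camera(n);cv2.imwrite(f"pics/{n}2.png",c["pixels"][:,:,::-1])
im=np.hstack([cv2.imread("pics/top2.png")[60:300,100:420],cv2.imread("pics/scene2.png")[60:300,100:420]])
cv2.imwrite("pics/both2.png",cv2.resize(im,(800,300)))
E
python3 m.py 2>/dev/null
```

```text
[ 7.78627054e-01  1.67750393e-01 -2.40993655e-01  5.61953634e-05
 -1.16277522e+00 -2.16447658e+00]
touch True [508.59289725 232.90235229   9.80073244]
17.3417
stage1 [ 623.7 -178.7] 0.88 rgb [ 22.  58. 119.] p 0.97 1 130 [623.8, -180.0, 54.6] 1.54 156.6 237 [625.5, -179.7, 55.0] 1.65 156.6
stage1 [824.1  64.2] 0.89 rgb [77.  37.  93.5] p 0.87 1 124 [822.9, 63.1, 54.5] 1.38 170.5 228 [824.4, 64.5, 55.1] 1.53 162.3
stage1 [657.2  48.2] 0.9 rgb [64. 63. 66.] p 0.77 1 131 [657.0, 46.1, 54.6] 1.41 24.1 197 [659.7, 47.4, 54.8] 1.51 26.6
stage1 [623.9 277.9] 0.3 rgb [16. 36. 71.] p 0.61 0 0 [nan, nan, nan] nan nan 0 [nan, nan, nan] nan nan
stage1 [550.9  82. ] 0.51 rgb [61. 60. 63.] p 0.59 1 1 [565.5, 102.4, 47.8] nan nan 169 [553.2, 78.5, 55.4] 1.65 106.6
stage1 [665.1 -85.7] 0.82 rgb [ 25.  59. 119.] p 0.55 1 137 [663.7, -87.3, 54.7] 1.43 108.7 219 [665.8, -86.5, 55.1] 1.57 106.8
inlet [427.5 -91.3] 0.67 rgb [102.  101.  102.5] p 0.81 1 266 [420.6, -89.2, 200.0] 735 [432.9, -83.5, 212.8]
cover [525.3 207.7] 0.55 rgb [137. 137. 131.] p 0.72 2 0 [nan, nan, nan] 0 [nan, nan, nan]
top base [ 
[... 919 characters left out ...]
51464844, -269.84429931640625), (120.04605102539062, 123.48834228515625), 49.51443862915039)
 barb 48 [-36.96285075  31.91623176  35.5296354 ]
scene lid [604. 234. 156.] 0.74 [[577.0, 163.0, 55.0], [604.0, 234.0, 156.0], [619.0, 337.0, 212.0]]
 normal [ 0.98429979  0.17536474 -0.02002811]
scene case [539. 231.  39.] 0.83 [[448.0, 144.0, 4.0], [539.0, 231.0, 39.0], [616.0, 334.0, 210.0]]
scene rack [569. -64.  43.] 0.66 [[534.0, -87.0, 3.0], [569.0, -64.0, 43.0], [591.0, -32.0, 58.0]]
scene tipbox [714. 319.  60.] 0.61 [[666.0, 276.0, 6.0], [714.0, 319.0, 60.0], [754.0, 396.0, 69.0]]
scene bottle [750. 137.  85.] 0.75 [[718.0, 122.0, 11.0], [750.0, 137.0, 85.0], [775.0, 167.0, 133.0]]
18.4417
```

View pics/both2.png

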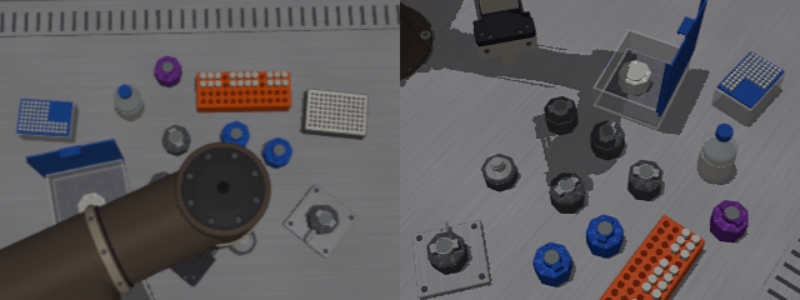

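Right half, scene view: the cover sits upright in the case at about (637,77). The stand's lug bar is bare at (447,245). Now the first stage.

```bash
cat >> h.py <<'E'
def locate(x,y,zlo=47.5,zhi=60,r0=60,r=28,n="scene",corr=(1.2,0)):
    P=cloud(read_camera(n)).reshape(-1,3);P=P[(P[:,2]>zlo)&(P[:,2]<zhi)]
    c=np.array([x,y]);rr=r0
    for _ in range(6):
        q=P[np.hypot(*(P[:,:2]-c).T)<rr]
        if len(q)<60: return None
        c=q[:,:2].mean(0);rr=max(r,rr*.6)
    w,V=np.linalg.eigh(np.cov(q[:,:2].T))
    return c-corr,np.degrees(np.arctan2(V[1,1],V[0,1]))%180,len(q),np.sqrt(w[1]/w[0])
def pick(xy,g,squeeze=True,z=6.,zs=110):
    """g: gripper yaw (deg)"""
    grip(78,25)
    gs=[g+90,g] if squeeze else [g]
    move_ptp([*xy,zs],Rg(gs[0]))
    move_linear([*xy,z],vel=180)
    if squeeze:
        grip(50,5);print(" squeeze",round(current_opening(),1));grip(78)
        q=np.array(current_joints())
        move_linear([*xy,z+2],vel=50)
        move_ptp([*xy,z+2],Rg(g))
        move_linear([*xy,z],vel=50)
    grip(50,30);print(" grip",round(current_opening(),1),round(current_grasp_force(),1))
def pre_yaw(g,yaw,q0=-1.35,q1=2.95):
    base=g+SY+90-yaw; o=[]
    for k in(0,180):
        q=1.03+np.radians(base+k+130);q=(q+np.pi)%(2*np.pi)-np.pi
        if q0<q<q1:o.append((abs(q-.6),base+k))
    return min(o)[1]
def seat(shoulder,gp,h):
    """lower onto shoulder; returns rim height above the shoulder"""
    S=[*ST];z=shoulder+h
    move_ptp([*S,z+28],Rg(gp))
    for dx,dy in((0,0),(1.5,0),(-1.5,0),(0,1.5),(0,-1.5)):
        move_linear([S[0]+dx,S[1]+dy,z+16],vel=120)
        move_linear([S[0]+dx,S[1]+dy,z-1.5],vel=30,until_force=10)
        e=current_tool_pos()[2]-z
        print(" seat",(dx,dy),round(e,1),np.round(current_wrist_force(),1))
        if e<3: return e
    return e
def turn_test(h_up=5,extra=2):
    q=np.array(current_joints());q[5]-=np.radians(90+extra);move_j(q.tolist())
    print(" turned",np.round(current_wrist_force(),1),np.round(current_ft_torque(),2))
    p=np.array(current_tool_pos());r=move_linear([*ST,p[2]+h_up],vel=25,until_force=10)
    print(" pull holds",r,round(current_tool_pos()[2]-p[2],1));return r
def release(up):
    grip(78);p=np.array(current_tool_pos());move_linear([p[0],p[1],up],vel=300)
E
cat > st.py <<'E'
from h import *
def stage(i,x,y,off,squeeze=True):
    t=current_clock();m=locate(x,y);print("loc",m)
    xy,yaw=m[0],m[1];g=yaw+off
    gp=pre_yaw(g,yaw)
    # choose equivalent pick yaw (g or g+180) nearer in wrist to the place yaw
    c=[(abs(solve_ik([*xy,110],Rg(g+k))[5]-solve_ik([*ST,200],Rg(gp+k+0))[5]),k) for k in(0,180)]
    pick(xy,g,squeeze)
    p=current_tool_pos();sh=50+42*i
    up=max(sh+60,140)
    move_linear([p[0],p[1],up],vel=300)
    if seat(sh,gp,6)<3:
        if turn_test(): release(sh+130)
    print("took",current_clock()-t,"clock",current_clock())
E
python3 - <<'E'
from st import *
stage(0,561,-57,45)
E
```

```text
loc (array([560.79008155, -56.62758065]), np.float64(80.14339533254822), 204, np.float64(1.5071576012962862))
 squeeze 60.5
 grip 59.9 29.8
 seat (0, 0) -0.1 [-2.   0.1  5.3]
 turned [ 1.  -2.  -0.7] [-1.29 -0.69  0.87]
 pull holds True 1.6
took 11.316599999999998 clock 29.7583
```

```bash
sed -i 's/^    if seat(sh,gp,6)<3:/    assert seat(sh,gp,6)<3/; s/^        if turn_test(): release(sh+130)/    assert turn_test()\n    release(sh+130)/' st.py
python3 - <<'E'
from st import *
stage(1,552,78.5,-90)
stage(2,446,72,90)
E
```

```text
loc (array([551.91676319,  78.30931283]), np.float64(106.0121880083237), 172, np.float64(1.6308495686357865))
 squeeze 60.5
 grip 60.1 29.9
 seat (0, 0) -0.1 [-1.1  1.4  5.5]
 turned [ 3.6 -2.2 -2.1] [-0.79 -1.2   0.38]
 pull holds True 2.5
took 14.083400000000005 clock 43.8417
loc (array([445.82755633,  72.14927816]), np.float64(51.99480625396926), 169, np.float64(1.517841444172302))
 squeeze 60.1
 grip 60.1 30.0
 seat (0, 0) -0.1 [-0.5  0.2  4.6]
 turned [ 1.4 -1.3  0.2] [-0.45 -1.01 -0.03]
 pull holds True 3.6
took 12.116599999999998 clock 55.9583
```

```bash
sed -i 's/assert turn_test()/assert turn_test(9)/' st.py
python3 - <<'E'
from st import *
stage(3,658.3,47,135,False)
move_ptp([600,-150,320],Rg(SY+90))
for n in("top","scene"):
    c=read_camera(n);P=cloud(c).reshape(-1,3)
    q=P[(P[:,2]>26)&(P[:,2]<100)&(np.hypot(P[:,0]-429.5,P[:,1]+92.5)<75)]
    print(n,len(q),q.mean(0) if len(q) else 0, np.percentile(q,[2,98],axis=0).round(1).tolist() if len(q) else 0)
    ds=cut_out(n,"inlet");print([(np.round(d["uv"]),round(d["p"],2),d["pixels"].sum()) for d in ds])
    for d in ds[:1]:
        res=[]
        for yaw in range(0,45,5):
            def cost(p):
                H=np.vstack([prism(p[0],p[1],np.radians(yaw),0,30),[[p[0]+10*np.cos(t),p[1]+10*np.sin(t),54] for t in np.linspace(0,6.28,20)]])
                hull=cv2.convexHull(project(c,H).astype(np.float32))[:,0]
                im=np.zeros((384,512),np.uint8);cv2.fillConvexPoly(im,np.round(hull*16).astype(np.int32),1,shift=4);i=im>0
                return -(i&d["pixels"]).sum()/(i|d["pixels"]).sum()
            s=minimize(cost,[429.5,-92.5],method="Nelder-Mead",options=dict(initial_simplex=[[429.5,-92.5],[434,-92.5],[429.5,-88]]))
            res.append((yaw,round(-s.fun,3),np.round(s.x,1).tolist()))
        print(res)
c=read_camera("scene");u=project(c,[[429.5,-92.5,20],[471,-270,220]]).round().astype(int)
a=c["pixels"][u[0,1]-24:u[0,1]+24,u[0,0]-32:u[0,0]+32,::-1];a=cv2.resize(a,(400,300),interpolation=cv2.INTER_CUBIC)
b=cv2.resize(c["pixels"][:,:,::-1],(400,300));cv2.imwrite("pics/in3.png",np.hstack([a,b]))
E
```

```text
loc (array([690.51013733,  38.49922411]), np.float64(24.95656415798254), 205, np.float64(1.5775644831243316))
 grip 59.9 30.0
 seat (0, 0) 1.0 [-0.7  1.2  4.7]
 turned [-0.5 -0.2  3.1] [ 0.04  0.48 -0.05]
 pull holds True 4.9
took 9.666699999999999 clock 65.625
top 337 [429.34668772 -98.1560458   36.26750603] [[402.0, -122.2, 27.3], [456.5, -77.4, 57.8]]
[(array([294., 252.]), 0.67, np.int64(373)), (array([295., 142.]), 0.42, np.int64(675))]
[(0, np.float64(0.812), [429.5, -98.3]), (5, np.float64(0.807), [429.5, -97.3]), (10, np.float64(0.815), [429.8, -95.5]), (15, np.float64(0.811), [429.4, -95.4]), (20, np.float64(0.804), [429.3, -94.8]), (25, np.float64(0.8), [429.7, -96.6]), (30, np.float64(0.789), [430.1, -97.9]), (35, np.float64(0.789), [428.6, -97.2]), (40, np.float64(0.799), [430.5, -98.7])]
scene 414 [430.86207209 -99.65295759  37.04104678] [[401.4, -121.4, 27.6], [456.7, -68.9, 56.8]]
[(array([178., 198.]), 0.92, np.int64(534)), (array([148., 277.]), 0.49, np.int64(2130))]
[(0, np.float64(0.754), [427.9, -92.7]), (5, np.float64(0.761), [428.0, -92.7]), (10, np.float64(0.763), [428.9, -92.9]), (15, np.float64(0.756), [428.6, -91.9]), (20, np.float64(0.754), [427.2, -92.2]), (25, np.float64(0.75), [427.5, -92.6]), (30, np.float64(0.745), [427.9, -92.3]), (35, np.float64(0.745), [427.2, -93.0]), (40, np.float64(0.759), [427.9, -92.9])]
```

View pics/in3.png

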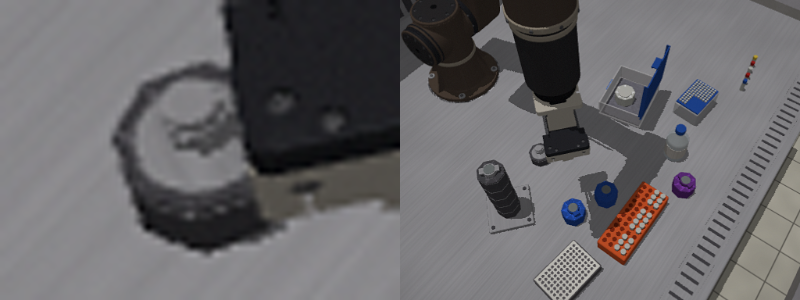

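The scene view shows the four-stage tower on the stand, but the gripper covers the inlet. I'll clear the view and fit the inlet's flats.

```bash
python3 - <<'E'
from h import *
move_ptp([430,60,330],Rg(SY+90))
c=read_camera("scene");d=cut_out("scene","inlet")[0];print(d["uv"],d["p"],d["pixels"].sum())
P=cloud(c).reshape(-1,3);q=P[(P[:,2]>50)&(P[:,2]<58)&(np.hypot(P[:,0]-429.5,P[:,1]+92.5)<30)];print("nozzle top",len(q),q.mean(0))
q=P[(P[:,2]>26)&(P[:,2]<60)&(np.hypot(P[:,0]-429.5,P[:,1]+92.5)<36)];print("all",q.mean(0))
u=project(c,[[429.5,-92.5,20]]).round().astype(int)[0]
F=12;x0,y0=u[0]-25,u[1]-25
im=cv2.resize(c["pixels"][y0:y0+50,x0:x0+50,::-1],None,fx=F,fy=F,interpolation=cv2.INTER_CUBIC)
im=cv2.convertScaleAbs(im,alpha=1.6)
# edge score of the octagon's upper rim, by yaw
g=cv2.cvtColor(c["pixels"],cv2.COLOR_RGB2GRAY).astype(np.float32)
best=[]
for yaw in range(0,45,3):
  b=(-1,)
  for dx in np.arange(-4,5,1.):
    for dy in np.arange(-4,5,1.):
      H=np.vstack([prism(429.5+dx,-92.5+dy,np.radians(yaw),0,30)])
      hull=cv2.convexHull(project(c,H).astype(np.float32))[:,0]
      m=np.zeros((384,512),np.uint8);cv2.fillConvexPoly(m,np.round(hull*16).astype(np.int32),1,shift=4);i=m>0
      s=(i&d["pixels"]).sum()/(i|d["pixels"]).sum()
      b=max(b,(round(s,3),dx,dy))
  best.append((yaw,)+b)
print(best)
b=max(best,key=lambda t:t[1])
im2=im.copy()
pts=project(c,prism(429.5+b[2],-92.5+b[3],np.radians(b[0]),0,30)[1::2])
cv2.polylines(im2,[np.round((pts-[x0,y0]+.5)*F).astype(np.int32)],True,(0,255,0),1)
cv2.imwrite("pics/in4.png",cv2.resize(np.hstack([im,im2]),(800,400)))
E
```

```text
[178.1, 195.8] 0.86 637
nozzle top 64 [431.04016779 -92.40280278  54.27568549]
all [433.7630772  -94.74051695  35.91005917]
[(0, np.float64(0.897), np.float64(-2.0), np.float64(1.0)), (3, np.float64(0.898), np.float64(0.0), np.float64(3.0)), (6, np.float64(0.907), np.float64(-1.0), np.float64(1.0)), (9, np.float64(0.905), np.float64(-1.0), np.float64(2.0)), (12, np.float64(0.902), np.float64(0.0), np.float64(1.0)), (15, np.float64(0.901), np.float64(1.0), np.float64(2.0)), (18, np.float64(0.9), np.float64(0.0), np.float64(1.0)), (21, np.float64(0.905), np.float64(0.0), np.float64(2.0)), (24, np.float64(0.893), np.float64(0.0), np.float64(1.0)), (27, np.float64(0.895), np.float64(0.0), np.float64(3.0)), (30, np.float64(0.892), np.float64(1.0), np.float64(3.0)), (33, np.float64(0.896), np.float64(0.0), np.float64(3.0)), (36, np.float64(0.897), np.float64(-1.0), np.float64(1.0)), (39, np.float64(0.898), np.float64(-1.0), np.float64(2.0)), (42, np.float64(0.905), np.float64(-1.0), np.float64(2.0))]
```

View pics/in4.png

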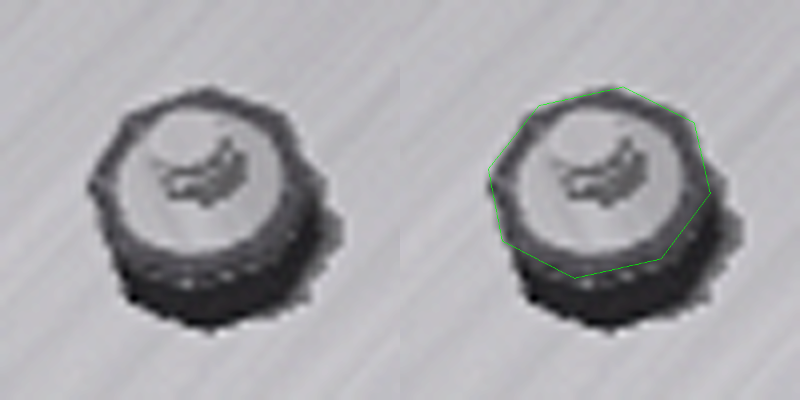

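The inlet's upper-rim corners are at about (208,90), (92,187) and (125,122), so its flats lie at about 15° mod 45. No mark shows its x axis, so I'll test the four 45° options on the lugs.

```bash
python3 - <<'E'
from h import *
xy=np.array([429.8,-92.4])
pick(xy,15-45,True,z=3.)     # gripper yaws 60 then -30
move_linear([*xy,300],vel=300)
sh,h=218,3;z=sh+h;ok=False
move_ptp([*ST,z+30],Rg(SY+45))
for k in(45,90,135,180):
    move_ptp([*ST,z+16],Rg(SY+k))
    move_linear([*ST,z-1.5],vel=30,until_force=8)
    e=current_tool_pos()[2]-z;print(k,round(e,1),np.round(current_wrist_force(),1),round(current_joints()[5],2))
    if e<3: ok=True;break
    move_linear([*ST,z+16],vel=100)
if ok:
    if turn_test(9): release(330)
print(current_clock())
E
```

```text
squeeze 60.4
 grip 59.8 29.9
45 11.8 [-1.4  1.4  5.1] -1.33
90 11.9 [0.2 0.  3.7] -0.54
135 11.8 [-1.9  1.4  5.7] 0.24
180 -0.1 [-0.5  1.   3.6] 1.03
 turned [ 1.2 -0.8  1.6] [-0.35 -0.58  0.02]
 pull holds True 6.1
87.7833
```

```bash
cat >> h.py <<'E'
def lidpt(th,rho,ov=2.0):
    a=-rho*np.cos(th)+(4+9.5*np.sin(th)-ov)*np.sin(th); z=60+rho*np.sin(th)+(4+9.5*np.sin(th)-ov)*np.cos(th)
    return [*C(70+a,0),z]
E
python3 - <<'E'
from h import *
R=Rg(CY-90);qa=solve_ik([*C(115,0),300],R);R2=Rg(CY+90);qb=solve_ik([*C(115,0),300],R2);q=current_joints()
print(qa,qb)
if abs(qb[5]-q[5])<abs(qa[5]-q[5]): R=R2
move_ptp([*C(0,0),330],R);grip(0)
move_ptp([*C(118,0),300],R)
move_linear([*C(118,0),178],vel=150)
f0=np.array(current_wrist_force())
for i,th in enumerate(np.linspace(1.62,0.12,13)):
    r=move_linear(lidpt(th,118+10*(1.62-th)/1.5),vel=90,until_force=25)
    print(round(th,2),r,np.round(np.array(current_wrist_force())-f0,1))
    if r: break
else:
    x=lidpt(0,128)
    r=move_linear([x[0],x[1],60],vel=30,until_force=20);print("press",r,current_tool_pos(),current_wrist_force())
    move_linear([x[0],x[1],100],vel=60);sleep(.5)
    move_linear([x[0],x[1],250],vel=250);
    move_ptp([420,-20,330],R)
    im=[]
    for n in("top","scene"):
        c=read_camera(n);im.append(cv2.resize(c["pixels"][:,:,::-1],(400,300)))
        P=cloud(c).reshape(-1,3);d=(P[:,:2]-C(70,0));a=d@_e if 0 else d@np.array([np.cos(np.radians(CY)),np.sin(np.radians(CY))]);b=d@np.array([-np.sin(np.radians(CY)),np.cos(np.radians(CY))])
        for lo,hi in((-40,-10),(-138,-105)):
            s=P[(a>lo)&(a<hi)&(np.abs(b)<70)&(P[:,2]<140)];print(n,lo,len(s),np.median(s[:,2]) if len(s) else 0)
        s=P[(np.hypot(*(P[:,:2]-ST).T)<9)&(P[:,2]>200)];print("tower top",len(s),np.median(s,0) if len(s) else 0)
    cv2.imwrite("pics/end5.png",np.hstack(im))
print(current_clock())
E
```

```text
[ 0.66476048  0.35061716  0.16456241  0.         -1.38474158  1.09104074] [ 0.66476048  0.35061716  0.16456241  0.         -1.38474158 -2.05055191]
1.62 False [-0.5  0.2 -1.1]
1.5 False [-1.5  1.2 -0.6]
1.37 False [-1.   1.   0.2]
1.25 False [-1.2  1.1 -0.2]
1.12 False [ 0.8 -0.5 -0.8]
1.0 False [-0.6  1.1 -0.2]
0.87 False [-0.8  0.8 -0.7]
0.75 False [-0.8  0.5 -0.2]
0.62 False [-0.6  0.  -0.5]
0.5 False [-1.4  1.2 -1.2]
0.37 False [0.4 0.1 0.3]
0.25 False [-0.2  1.1 -0.7]
0.12 False [-0.1  0.3  0.2]
press True [470.25180057 226.12720699  64.53127288] [-4.70485432 -1.0124122  12.91440807]
top -40 564 65.42795820722677
top -138 75 65.69433643722368
tower top 52 [ 471.2988199  -270.26821522  273.0651201 ]
scene -40 554 66.43459206458601
scene -138 578 66.91249973332225
tower top 106 [ 473.04849643 -271.66548059  272.56306783]
100.5833
```

View pics/end5.png

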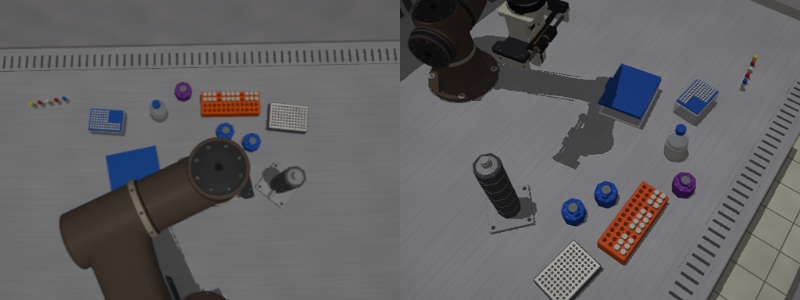

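The lid is flat and stayed shut after I let go: its front edge is within 0.5 mm of its hinge side. The tower top measures about 272.8 mm against the required 272, and the bystanders have not moved.

```bash
python3 -c "
from workcell import *
print(job_done())"
```

```text
the job is handed in; nothing more can be done
None
```

I handed the job in at about 101 s: the four stages and the inlet are stacked and locked on the stand, and the dust cover is upright in the case with the lid snapped shut.

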